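# Spin the rinsed mangosteens dry

### The job

Put every mangosteen from the wooden tray into the basket of the fruit spinner, swing its lid shut over the bowl and turn the cam latch fully home so that it draws the lid tight. Then wind the crank by its grip at least five full turns clockwise, at an easy, steady pace of two seconds or so a turn; unlatch the cam fully again and swing the lid fully back open, leaving the fruit in the basket. Leave the other things on the console where they are.

Things in the scene. Friction and masses are not known exactly. Their poses are not given: they have to be found in the camera images.
- spinner: The fruit spinner, fixed: a round white bowl 210 mm across and 95 mm high, with a white inner basket (inner radius 90 mm, flat floor 24 mm and rim 90 mm above the console) that the crank carries round once the lid is latched. Origin: on the console under the bowl's centre; z up. The lid's pivot post stands at +y, the cam latch's post at -y.
- bowl_in (a point): Centre of the basket's floor, 24 mm above the console, on the bowl's axis. A small drive peg on the basket's rim reaches up to 97 mm.
- lid (a joint): Angle of the lid about its pivot post: 0 shut (disc centred over the bowl), 1.85 fully open; it grows as the lid swings level, anticlockwise seen from above. A stiff hinge (0.8 N m): it stays where it is left. While the cam is latched the lid cannot swing open; the cam must be open for the lid to shut.
- lid_pivot (a point): On the vertical axis of the lid's pivot post, 130 mm from the bowl's axis, 105 mm above the console.
- lid_knob (a point): Middle of the upright round knob for swinging the lid, 18 mm across and 30 mm tall, near the rim of the lid: 85 mm from the lid's centre, 155 mm from the pivot axis, 120 mm above the console (15 mm above the lid's upper face). The lid is a clear round plate 200 mm across and 6 mm thick. Lid shut, the knob lies on the spinner's -x side.
- cam (a joint): Angle of the cam latch about its post: 0 open, 1.5 fully home (lid drawn 4 mm down); grows anticlockwise seen from above. Friction 0.3 N m; it stays where it is left.
- cam_axis (a point): On the cam's vertical axis, 135 mm from the bowl's axis, 111 mm above the console.
- cam_tab (a point): Middle of the upright thumb tab of the cam's lever, 50 mm from the cam's axis, 134 mm above the console. The tab is 10 mm thick across the lever, 22 mm along it; it rises from the lever's upper face (115 mm above the console) to 148 mm. Open, the lever points away from the bowl (the spinner's -y); home, it points along the spinner's +x, beside the lid.
- crank (a joint): Angle of the crank about the lid's centre; it grows clockwise seen from above and counts on over many turns (2 pi each). It starts within 0.7 of 0; at 0 the grip lies on the far side of the axis from the lid's knob. It resists with 0.1 to 0.15 N m at an easy pace and stays where it is left.
- crank_axis (a point): Centre of the lid on the crank's vertical axis, 125 mm above the console while unlatched, 121 mm while latched.
- crank_grip (a point): Middle of the crank's upright black grip, 20 mm across and 45 mm tall, spinning freely on its pin, 55 mm from the crank's axis; its middle is 158 mm above the console while unlatched, 154 mm while latched. Its pin gives up to 4 mm along the arm against a spring (1.5 N a mm). The arm's upper face is 24 mm below the middle.
- fruit1: A mangosteen: dark, squat, round, 44 mm across and 40 mm high, with a small green stalk cap; about 50 g. Origin at its centre. Two to four of the four are there; on the wooden tray at the start.
- fruit2: A mangosteen: dark, squat, round, 44 mm across and 40 mm high, with a small green stalk cap; about 50 g. Origin at its centre. Two to four of the four are there; on the wooden tray at the start.
- fruit3: A mangosteen: dark, squat, round, 44 mm across and 40 mm high, with a small green stalk cap; about 50 g. Origin at its centre. Two to four of the four are there; on the wooden tray at the start.
- fruit4: A mangosteen: dark, squat, round, 44 mm across and 40 mm high, with a small green stalk cap; about 50 g. Origin at its centre. Two to four of the four are there; on the wooden tray at the start.
- tray: The wooden serving tray, fixed, 280 mm (x) by 270 mm (y), floor 6 mm and walls 18 mm high. Origin on the console under its centre.
- cup1: White ceramic cup on the tray, 68 mm across, 55 mm high; leave alone. Origin under its foot.
- cup2: White ceramic cup on the tray, 68 mm across, 55 mm high; leave alone. Origin under its foot.
- caddy: Aluminium tea caddy, 72 mm across, 122 mm high; leave alone. Origin under its centre.
- keys: Motorbike key with a black fob, lying flat, 10 mm high; leave alone. Origin under the fob.
- spoon: Steel spoon 150 mm long, lying flat; leave alone.

How it is judged (in metres and radians):
On the way, in this order (a step that is already met when the one before it is completed fails the run):
1. every mangosteen lies in the basket (horizontal distance between each of fruit1, fruit2, fruit3, fruit4 and bowl_in below 0.085 m and height (world z) of fruit1 between 0.02 and 0.08 m and height (world z) of fruit2 between 0.02 and 0.08 m and height (world z) of fruit3 between 0.02 and 0.08 m and height (world z) of fruit4 between 0.02 and 0.08 m and value of joint lid above 0.3 rad), for 0.2 s.
2. the lid is swung shut over the bowl (horizontal distance between each of fruit1, fruit2, fruit3, fruit4 and bowl_in below 0.085 m and height (world z) of fruit1 between 0.02 and 0.08 m and height (world z) of fruit2 between 0.02 and 0.08 m and height (world z) of fruit3 between 0.02 and 0.08 m and height (world z) of fruit4 between 0.02 and 0.08 m and value of joint lid below 0.06 rad), for 0.2 s.
3. the cam is turned home, drawing the shut lid tight (value of joint lid below 0.06 rad and value of joint cam above 1.35 rad), for 0.2 s.
4. the crank has been wound five turns clockwise with the lid latched (value of joint lid below 0.06 rad and value of joint cam above 1.3 rad and value of joint crank above 30.5 rad), for 0.1 s.
5. the cam is turned back open (value of joint cam below 0.2 rad), for 0.2 s.
At the end, for the whole second after the job is handed in: Every mangosteen present lies in the basket (centre within 85 mm of its axis and below 80 mm), at rest; the crank was wound to at least 30.5 rad while the lid was latched; the cam is open again (below 0.25 rad) and the lid swung open (above 1.4 rad) and still (horizontal distance between each of fruit1, fruit2, fruit3, fruit4 and bowl_in below 0.085 m and height (world z) of fruit1 between 0.02 and 0.08 m and height (world z) of fruit2 between 0.02 and 0.08 m and height (world z) of fruit3 between 0.02 and 0.08 m and height (world z) of fruit4 between 0.02 and 0.08 m and value of joint lid above 1.4 rad and value of joint cam below 0.25 rad and value of joint crank above 30 rad and velocity of joint lid between -0.1 and 0.1 rad/s and linear speed of each of fruit1, fruit2, fruit3, fruit4 below 0.05 m/s); the robot touches nothing.
It fails at once if a cup, the caddy, the key or the spoon is moved more than 4 cm (distance of any of cup1, cup2, caddy, keys, spoon from where it was at the start of the episode above 0.04 m).
It fails at once if a cup is tipped over (angle between any of cup1, cup2's own z axis and vertical above 0.6 rad).
It fails at once if the crank is whirled faster than 12 rad/s (two turns a second) (velocity of joint crank above 12 rad/s).
Of fruit1, fruit2, fruit3, fruit4 only 2 to 4 are there at a start; the rules pass over those that are not, and their reading is None.
At some moment in a run one of fruit1, fruit2, fruit3, fruit4 may be knocked a few centimetres aside while the robot is not near it.
Once in a run the grip may slacken for a moment while it holds something.
It also fails if it takes over 210 s, if anything falls off the work surface, if the arm or the gripper's body presses on something with over 40 N, if the wrist force passes 120 N, or if a joint passes its speed limit or range.

### The arm

A 6-joint arm with a two-finger parallel gripper is mounted at the origin on the work surface. World frame = base frame: x ahead of the robot, y to its left, z up, the work surface at z = 0. Lengths are in mm, angles in rad, forces in N, time in s.
With the tool pointing down it reaches from about 350 to 950 mm from the base axis. Payload 17.4 kg.
Tool frame: the origin (TCP) lies at the very end of the fingers, on their centre line; the grasp point (between the pads) lies 19 mm behind it; z points along the fingers, y is the line along which they close (so a half turn about z gives the same grasp; the last joint's range is limited). The gripper opens to 93 mm and grips with 3 to 60 N. Pads are 15 mm wide; open, the fingers measure 128 mm over their backs; the gripper's body (75 mm by 188 mm) begins 65 mm behind the grasp point.
Start: joints at [1.289, 0.116, 1.442, -0, 1.584, -0.038], TCP at [162.947, 655.042, 218.646] pointing down, gripper open.
Joint ranges: [-2.83, 2.83], [-0.83, 2.19], [0.07, 2.5], [-1.14, 4.28], [0.01, 3], [-2.97, 2.97]. Speed limits (rad/s): [1.89, 1.89, 2.22, 3.14, 3.14, 3.14].

### API

Orientations are given as a rotation vector (axis times angle).
In Python, from rig import status, eyes, ticket, models gives the robot as it stands.
- The arm moves only by the shell command python3 -m pendant 'ROWS' [FORCE]. ROWS is JSON, a list that holds one entry, the list of rows, each a list of 7 numbers: the shift along the tool's x, y, z in cm, then the turn, a rotation vector about the tool's x, y, z in rad, then the finger opening in cm, from 0 to 9.3. In form: [[[dx, dy, dz, wx, wy, wz, jaw], ...]]. A call has exactly 10 rows; each row is the pose to reach, as a shift and turn from the pose commanded when the call began, along the tool's axes at that moment; what a row does not reach only later rows make up. A row lasts 1/12 s, in which the tool goes at most 41.7 mm and 7.16 degrees, less where a joint would pass 70% of its speed; a pose out of reach is approached as far as the arm can. A call with a gripper value outside its range is refused whole. The fingers move at their own pace and stop on an object; FORCE is the grip in N (left out, the last holds). Time passes only in rows, so rows that repeat a pose let the fingers close, or fill a call up. It gives the time, the measured TCP pose, the force, the opening and the grip force at its end, in the units of the state.
- status.read_state(): the state, without advancing time (a new reading comes with each control period).
- eyes.get_image(name): name is "scene" or "top" or "wrist"; returns a dict with "image" (384x512x3 uint8, red, green, blue), "range_z" (384x512 float32, mm along the optical axis (not along the pixel's ray), 0 where there is no reading), "fx", "fy", "cx", "cy" (pixels), "R" (3x3) and "t" (3): a world point X has camera coordinates R X + t; the wrist camera has in their place "mount" (4x4, takes a point from camera to tool coordinates, whose origin is the TCP and whose axes are the flange's). Camera axes: x right, y down, z forward; pixel columns grow to the right and rows downward; lengths in mm; the calibration is good to about 2 mm. A picture is of the moment at which its call begins: read the wrist's pose just before it.
- ticket.sign_off(): hands the job in; it is judged then, once.
Trained networks look in a picture, given as the dict that the camera call returned (one of the last four; its "shot" number tells which), for a name from the list of things; names that differ only in an ending like _2 or _b are one class to them, and where a whole thing is asked for, a point or a joint stands for the part that bears it (a point fixed in the world has none). Each returns a list of dicts, best first, with "conf" (0 to 1); they miss things now and then, are a little off and sometimes report something else, mostly with a low value. They report only what shows in the picture. A call takes as long as a camera call.
- models.find_in(picture, query): "rect" ([centre column, centre row, width, height] in pixels, round what is visible of it).
- models.masks_of(picture, query): "mask" (384x512 bool, what is visible of it) and "rect" ([centre column, centre row, width, height] in pixels, round what is visible of it).
- models.landmark_of(picture, query): "pixel" ([column, row] in pixels: a listed point, or the origin of a listed thing).
The state is a dict: "time": time; "qpos": joint angles; "dq": joint speeds; "joint_torque": joint torques, N m; "tool_pos": TCP position; "orientation": TCP orientation; "contact_force": force on the tool from outside, world axes, zero at the start; "ft_torque": the same for the moment, N m; "finger_gap": finger opening in mm; "gripper_force": force on a finger pad.
Only numpy, scipy, OpenCV 4.12 (cv2) and the standard library are available. Lean on these libraries where they do the work, as an engineer would, in place of code of your own. Each camera call takes 0.05 s, during which the arm holds its last target. There are 200 camera calls.

## Working session

There is one attempt and no reset: what is moved stays moved. The work goes in short steps, Python scripts to look and compute and a shell command to move; the robot and the scene stay as the last step left them, time stands still between calls to the robot, and variables do not carry over. Pictures are saved under pics/ and viewed, at most 14 in all, crops included, and the job is handed in when it is done.

```bash
ls; mkdir -p pics
cat > h.py <<'E'
import numpy as np, cv2, sys
from scipy.spatial.transform import Rotation as Ro
from rig import status, eyes, ticket, models
def cam2world(p,uv,z,st=None):
    c=np.array([(uv[0]-p['cx'])/p['fx']*z,(uv[1]-p['cy'])/p['fy']*z,z])
    if 'R' in p: return np.array(p['R']).T@(c-np.array(p['t']))
    m=np.array(p['mount'])@np.r_[c,1]
    return Ro.from_rotvec(st['orientation']).as_matrix()@m[:3]+np.array(st['tool_pos'])
def ray_at_h(p,uv,h,st=None):
    a=cam2world(p,uv,0.,st) if 'R' not in p else np.array(p['R']).T@(-np.array(p['t']))
    b=cam2world(p,uv,1000.,st); s=(h-a[2])/(b[2]-a[2]); return a+s*(b-a)
def world(p,mask,st=None):
    v,u=np.nonzero(mask&(p['range_z']>0)); z=p['range_z'][v,u]
    c=np.stack([(u-p['cx'])/p['fx']*z,(v-p['cy'])/p['fy']*z,z])
    if 'R' in p: return (np.array(p['R']).T@(c-np.array(p['t'])[:,None])).T
    m=np.array(p['mount']); w=m[:3,:3]@c+m[:3,3:]
    return (Ro.from_rotvec(st['orientation']).as_matrix()@w).T+np.array(st['tool_pos'])
def save(p,n): cv2.imwrite('pics/'+n,p['image'][:,:,::-1])
def totool(target,st=None):
    st=st or status.read_state()
    return Ro.from_rotvec(st['orientation']).as_matrix().T@(np.array(target)-np.array(st['tool_pos']))/10
np.set_printoptions(precision=3,suppress=True)
E
python3 - <<'E'
from h import *
st=status.read_state(); print(st)
print(Ro.from_rotvec(st['orientation']).as_matrix())
ims={}
for n in ['top','scene']:
    p=eyes.get_image(n); save(p,n+'0.png'); ims[n]=p
    print(n,p['fx'],p['cx'],p['R'],p['t'])
    for q in ['fruit1','cup1','caddy','keys','spoon','spinner','tray','lid']:
        for d in models.masks_of(p,q):
            if d['conf']<.3: continue
            w=world(p,d['mask']); print(q,round(d['conf'],2),np.round(d['rect']),np.median(w,0).round(),w.min(0).round(),w.max(0).round())
    for q in ['bowl_in','lid_pivot','lid_knob','cam_axis','cam_tab','crank_axis','crank_grip','spinner']:
        for d in models.landmark_of(p,q)[:2]:
            h=dict(bowl_in=24,lid_pivot=105,lid_knob=120,cam_axis=111,cam_tab=134,crank_axis=125,crank_grip=158,spinner=0)[q]
            print(q,round(d['conf'],2),np.round(d['pixel']),ray_at_h(p,d['pixel'],h).round(1))
big=np.hstack([ims['top']['image'],ims['scene']['image']])[:,:,::-1]
E
```

```text
pics
{'time': 0.0, 'qpos': array([ 1.289,  0.116,  1.442, -0.   ,  1.584, -0.038]), 'dq': array([ 0.   , -0.   ,  0.001,  0.   , -0.001,  0.002]), 'joint_torque': array([  0.001, -72.127, -62.26 ,   0.078,   0.024,  -0.   ]), 'tool_pos': array([162.876, 654.825, 217.884]), 'orientation': array([-0.382, -3.118,  0.002]), 'contact_force': array([-0.782,  0.823,  0.039]), 'ft_torque': array([ 0.04 , -0.005,  0.028]), 'gripper_force': 0.0, 'finger_gap': 92.90554123987152}
[[-0.97   0.241 -0.   ]
 [ 0.241  0.97  -0.001]
 [ 0.    -0.001 -1.   ]]
top 497.08892439946993 249.6739709375662 [[ 0.019 -0.999  0.028]
 [-0.984 -0.024 -0.178]
 [ 0.179 -0.024 -0.984]] [ -43.602  540.066 1421.342]
fruit1 0.64 [118. 220.  20.  13.] [454. 351.  40.] [435. 334.  -1.] [477. 383.  53.]
fruit1 0.61 [125. 185.  10.  13.] [559. 339.  41.] [543. 321.  15.] [579. 361.  52.]
fruit1 0.47 [168. 200.   9.  15.] [520. 210.  41.] [503. 192.  20.] [542. 230.  51.]
fruit1 0.43 [163. 229.  13.  15.] [439. 221.  39.] [420. 203.   2.] [465. 249.  54.]
cup1 0.74 [173. 166.  26.  25.] [622. 202.  25.] [582. 166.   3.] [647.
[... 2999 characters left out ...]
.] [622. 199.  41.] [534. 167.   4.] [651. 231.  65.]
lid 0.7 [212. 241.  91.  65.] [722. -59. 106.] [ 548. -239.   -2.] [811.  34. 184.]
lid 0.41 [234. 225.  12.  15.] [722.  -8. 164.] [708. -21. 136.] [727.  -1. 182.]
bowl_in 0.96 [227. 215.] [ 527.1 -110.6   24. ]
lid_pivot 0.85 [252. 211.] [580.8 -13.9 105. ]
lid_pivot 0.19 [207. 166.] [ 424.5 -220.3  105. ]
lid_knob 0.89 [187. 214.] [ 671.1 -152.7  120. ]
cam_axis 0.73 [390. 265.] [656.2 336.1 111. ]
cam_axis 0.72 [206. 166.] [ 435.9 -216.3  111. ]
cam_tab 0.53 [196. 152.] [ 407.9 -262.2  134. ]
crank_axis 0.85 [212. 230.] [708.5 -67.8 125. ]
crank_grip 0.44 [232. 226.] [714.5 -11.6 158. ]
spinner 0.57 [230. 222.] [ 523.1 -102.9    0. ]
```

View pics/top0.png

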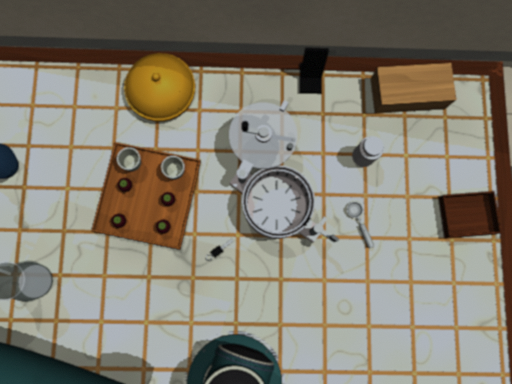

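View pics/scene0.png

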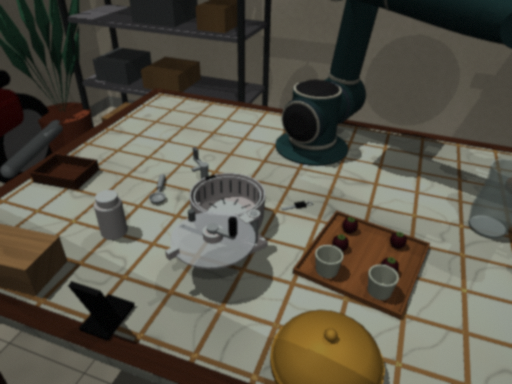

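The top view shows four mangosteens on the tray at (118,220), (125,185), (168,200) and (163,229). The lid is open behind the bowl, whose centre is at (278,205), and the cam lever points away at (334,237). I'm moving above the tray for a close wrist look.

```bash
python3 -m pendant '[[[-21,-13.8,-5,0,0,-0.12,9.3],[-42.1,-27.6,-11,0,0,-0.243,9.3],[-42.1,-27.6,-11,0,0,-0.243,9.3],[-42.1,-27.6,-11,0,0,-0.243,9.3],[-42.1,-27.6,-11,0,0,-0.243,9.3],[-42.1,-27.6,-11,0,0,-0.243,9.3],[-42.1,-27.6,-11,0,0,-0.243,9.3],[-42.1,-27.6,-11,0,0,-0.243,9.3],[-42.1,-27.6,-11,0,0,-0.243,9.3],[-42.1,-27.6,-11,0,0,-0.243,9.3]]]'
python3 -c "
from h import *
print(status.read_state()['tool_pos'],Ro.from_rotvec(status.read_state()['orientation']).as_matrix())"
```

```text
time: 2.53
tool_pos: [440.4, 354.5, 308.2]
orientation: [0.001, 3.141, 0.001]
contact_force: [1.3, 0.6, -0.6]
finger_gap: 93.0
gripper_force: 0.0
[440.367 354.504 308.166] [[-1.     0.001  0.   ]
 [ 0.001  1.     0.   ]
 [-0.     0.    -1.   ]]
```

```bash
python3 -m pendant '[[[-3.3,-3.5,-2,0,0,0,9.3],[-6.5,-7,-4,0,0,0,9.3],[-6.5,-7,-4,0,0,0,9.3],[-6.5,-7,-4,0,0,0,9.3],[-6.5,-7,-4,0,0,0,9.3],[-6.5,-7,-4,0,0,0,9.3],[-6.5,-7,-4,0,0,0,9.3],[-6.5,-7,-4,0,0,0,9.3],[-6.5,-7,-4,0,0,0,9.3],[-6.5,-7,-4,0,0,0,9.3]]]'
cat > look.py <<'E'
from h import *
def look(name):
    st=status.read_state(); p=eyes.get_image('wrist'); save(p,name)
    print(st['tool_pos'])
    for d in models.masks_of(p,'fruit1'):
        if d['conf']<.3: continue
        w=world(p,d['mask'],st); r=ray_at_h(p,d['rect'][:2],30,st)
        print('fruit',round(d['conf'],2),np.round(d['rect']),r.round(1),w[w[:,2]>15].mean(0).round(1) if (w[:,2]>15).any() else None)
    return st,p
if __name__=='__main__': look(sys.argv[1])
E
python3 look.py w1.png
```

```text
time: 3.37
tool_pos: [504.0, 286.7, 347.3]
orientation: [0.0, -3.141, 0.0]
contact_force: [0.7, -0.3, -0.6]
finger_gap: 92.8
gripper_force: 0.0
[503.965 286.718 347.324]
fruit 0.96 [289. 200.  24.  22.] [567.9 340.7  30. ] [562.7 341.2  41.1]
fruit 0.66 [220. 129.  20.  24.] [446.1 222.6  30. ] [443.5 223.9  41.8]
fruit 0.62 [297. 138.  31.  21.] [460.  352.2  30. ] [457.3 350.7  40.9]
```

View pics/w1.png

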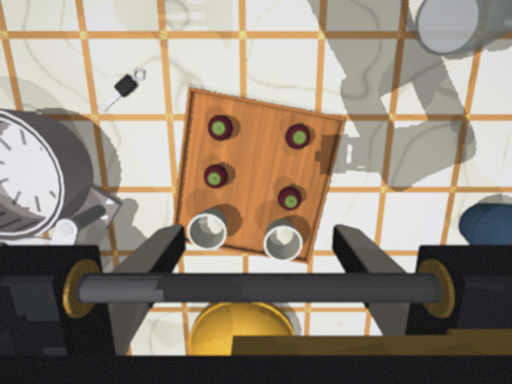

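The wrist view shows fruit at pixels (220,128), (297,136), (216,175) and (289,199), with the cups at (208,230) and (283,243). I'll pick the fruit at (458,351) first.

```bash
python3 -m pendant '[[[2.3,3.2,4,0,0,0,7.5],[4.6,6.4,8,0,0,0,7.5],[4.6,6.4,12,0,0,0,7.5],[4.6,6.4,16,0,0,0,7.5],[4.6,6.4,20,0,0,0,7.5],[4.6,6.4,24,0,0,0,7.5],[4.6,6.4,28,0,0,0,7.5],[4.6,6.4,31,0,0,0,7.5],[4.6,6.4,33.4,0,0,0,7.5],[4.6,6.4,33.4,0,0,0,7.5]]]'
python3 -m pendant '[[[0,0,0,0,0,0,3],[0,0,0,0,0,0,3],[0,0,0,0,0,0,3],[0,0,0,0,0,0,3],[0,0,0,0,0,0,3],[0,0,0,0,0,0,3],[0,0,-2,0,0,0,3],[0,0,-6,0,0,0,3],[0,0,-10,0,0,0,3],[0,0,-13,0,0,0,3]]]' 15
python3 - <<'E'
from h import *
from scipy.optimize import least_squares
for n in ['top','scene']:
    p=eyes.get_image(n)
    w=world(p,np.ones((384,512),bool))
    c=np.array([514,-115])
    # rim points: z 86..98
    w=w[(w[:,2]>84)&(w[:,2]<100)]
    for it in range(4):
        r=np.hypot(*(w[:,:2]-c).T); s=w[(r>85)&(r<118)]
        f=least_squares(lambda q:np.hypot(s[:,0]-q[0],s[:,1]-q[1])-q[2],[*c,100],loss='soft_l1',f_scale=3); c=f.x[:2]
    print(n,f.x,len(s))
E
```

```text
time: 4.3
tool_pos: [456.9, 349.3, 8.9]
orientation: [-0.001, -3.138, 0.004]
contact_force: [0.2, -0.8, 0.4]
finger_gap: 74.9
gripper_force: 0.0
time: 5.13
tool_pos: [458.6, 350.4, 146.8]
orientation: [0.001, 3.14, 0.002]
contact_force: [0.0, 0.5, 0.1]
finger_gap: 42.7
gripper_force: 15.0
top [ 514.718 -112.248   98.191] 700
scene [ 516.569 -112.408   98.407] 729
```

```bash
python3 -m pendant '[[[-0.2,-4,0,0,0,0,3],[-0.4,-8,0,0,0,0,3],[-0.6,-12,0,0,0,0,3],[-0.8,-16,0,0,0,0,3],[-1,-20,0,0,0,0,3],[-1.2,-24,0,0,0,0,3],[-1.4,-28,0,0,0,0,3],[-1.6,-32,0,0,0,0,3],[-1.8,-36,0,0,0,0,3],[-2.1,-40,0,0,0,0,3]]]'
```

```text
time: 6.07
tool_pos: [478.4, -51.7, 142.9]
orientation: [-0.001, -3.142, -0.0]
contact_force: [0.5, 0.2, -0.2]
finger_gap: 42.7
gripper_force: 15.0
```

```bash
python3 -m pendant '[[[-0.1,-3,0,0,0,0,3],[-0.2,-6.1,0,0,0,0,3],[-0.2,-6.1,3,0,0,0,3],[-0.2,-6.1,6,0,0,0,3],[-0.2,-6.1,9,0,0,0,3],[-0.2,-6.1,10.6,0,0,0,3],[-0.2,-6.1,10.8,0,0,0,3],[-0.2,-6.1,10.8,0,0,0,3],[-0.2,-6.1,10.8,0,0,0,5.6],[-0.2,-6.1,10.8,0,0,0,5.6]]]'
python3 -m pendant '[[[0,0,0,0,0,0,5.6],[0,0,0,0,0,0,5.6],[0,0,-3,0,0,0,5.6],[0,0,-7,0,0,0,5.6],[0,0,-11,0,0,0,5.6],[0,3,-12,0,0,0,7.5],[0,7,-12,0,0,0,7.5],[0,11,-12,0,0,0,7.5],[0,15,-12,0,0,0,7.5],[0,19,-12,0,0,0,7.5]]]'
```

```text
time: 6.9
tool_pos: [481.7, -110.9, 36.8]
orientation: [0.001, 3.14, -0.001]
contact_force: [0.3, 0.1, 0.2]
finger_gap: 51.9
gripper_force: 0.0
time: 7.73
tool_pos: [480.9, 81.0, 156.3]
orientation: [0.002, 3.14, 0.0]
contact_force: [0.9, -1.0, -0.4]
finger_gap: 74.5
gripper_force: 0.0
```

```bash
python3 -m pendant '[[[0.9,3.6,0,0,0,0,7.5],[1.8,7.2,0,0,0,0,7.5],[2.7,10.8,0,0,0,0,7.5],[3.6,14.2,0,0,0,0,7.5],[3.6,14.2,4,0,0,0,7.5],[3.6,14.2,8,0,0,0,7.5],[3.6,14.2,11.5,0,0,0,7.5],[3.6,14.2,14,0,0,0,7.5],[3.6,14.2,14.4,0,0,0,7.5],[3.6,14.2,14.4,0,0,0,7.5]]]'
python3 -m pendant '[[[0,0,0,0,0,0,3],[0,0,0,0,0,0,3],[0,0,0,0,0,0,3],[0,0,0,0,0,0,3],[0,0,0,0,0,0,3],[0,0,0,0,0,0,3],[0,0,-2,0,0,0,3],[0,0,-6,0,0,0,3],[0,0,-10,0,0,0,3],[0,0,-13,0,0,0,3]]]' 15
```

```text
time: 8.57
tool_pos: [444.8, 221.0, 10.9]
orientation: [-0.001, -3.14, 0.001]
contact_force: [0.2, -0.3, 0.3]
finger_gap: 74.7
gripper_force: 0.0
time: 9.4
tool_pos: [445.5, 221.3, 144.6]
orientation: [0.001, 3.14, 0.001]
contact_force: [0.3, 0.1, -0.8]
finger_gap: 42.9
gripper_force: 15.0
```

```bash
python3 -m pendant '[[[-0.7,-3.7,0,0,0,0,3],[-1.5,-7.4,0,0,0,0,3],[-2.3,-11.1,0,0,0,0,3],[-3.1,-14.8,0,0,0,0,3],[-4,-18.5,0,0,0,0,3],[-5.2,-22.2,0,0,0,0,3],[-6.5,-25.9,0,0,0,0,3],[-8,-29.6,0,0,0,0,3],[-10.7,-32.4,0,0,0,0,3],[-10.7,-33.3,0,0,0,0,3]]]'
python3 -m pendant '[[[0,0,0,0,0,0,3],[0,0,3,0,0,0,3],[0,0,6,0,0,0,3],[0,0,9,0,0,0,3],[0,0,10.4,0,0,0,3],[0,0,10.6,0,0,0,3],[0,0,10.6,0,0,0,3],[0,0,10.6,0,0,0,5.6],[0,0,10.6,0,0,0,5.6],[0,0,10.6,0,0,0,5.6]]]'
python3 -m pendant '[[[0,0,-1,0,0,0,5.6],[0,0,-4,0,0,0,5.6],[0,0,-8,0,0,0,5.6],[0,0,-11,0,0,0,5.6],[0.5,3,-12,0,0,0,7.5],[1,7,-12,0,0,0,7.5],[1.5,11,-12,0,0,0,7.5],[2,15,-12,0,0,0,7.5],[2.4,19,-12,0,0,0,7.5],[2.9,22.5,-12,0,0,0,7.5]]]'
```

```text
time: 10.23
tool_pos: [554.3, -115.6, 140.7]
orientation: [-0.005, -3.141, 0.001]
contact_force: [0.5, -0.3, -0.2]
finger_gap: 42.7
gripper_force: 15.0
time: 11.07
tool_pos: [552.9, -111.9, 37.1]
orientation: [0.001, 3.139, -0.001]
contact_force: [-0.4, -0.6, -0.5]
finger_gap: 54.7
gripper_force: 0.0
time: 11.9
tool_pos: [522.8, 115.4, 157.1]
orientation: [0.001, 3.14, 0.001]
contact_force: [0.5, -1.3, 0.3]
finger_gap: 74.8
gripper_force: 0.0
```

```bash
python3 -m pendant '[[[0,3.2,0,0,0,0,7.5],[0,6.5,0,0,0,0,7.5],[0,9.8,0,0,0,0,7.5],[0,9.8,3,0,0,0,7.5],[0,9.8,7,0,0,0,7.5],[0,9.8,11,0,0,0,7.5],[0,9.8,13.8,0,0,0,7.5],[0,9.8,14.5,0,0,0,7.5],[0,9.8,14.5,0,0,0,7.5],[0,9.8,14.5,0,0,0,7.5]]]'
python3 -m pendant '[[[0,0,0,0,0,0,3],[0,0,0,0,0,0,3],[0,0,0,0,0,0,3],[0,0,0,0,0,0,3],[0,0,0,0,0,0,3],[0,0,0,0,0,0,3],[0,0,-2,0,0,0,3],[0,0,-6,0,0,0,3],[0,0,-10,0,0,0,3],[0,0,-13,0,0,0,3]]]' 15
```

```text
time: 12.73
tool_pos: [524.2, 211.4, 12.6]
orientation: [0.001, 3.14, 0.001]
contact_force: [-0.1, -0.2, -0.3]
finger_gap: 75.0
gripper_force: 0.0
time: 13.57
tool_pos: [523.5, 211.2, 143.5]
orientation: [0.001, 3.14, 0.001]
contact_force: [1.2, 0.5, 0.1]
finger_gap: 42.5
gripper_force: 15.0
```

```bash
python3 -m pendant '[[[0.1,-3.7,0,0,0,0,3],[0.2,-7.4,0,0,0,0,3],[0.3,-11.1,0,0,0,0,3],[0.4,-14.8,0,0,0,0,3],[0.5,-18.5,0,0,0,0,3],[0.6,-22.2,0,0,0,0,3],[0.7,-25.9,0,0,0,0,3],[0.8,-28.5,0,0,0,0,3],[0.8,-28.6,1,0,0,0,3],[0.8,-28.6,3,0,0,0,3]]]'
python3 -m pendant '[[[0,0,0,0,0,0,3],[0,0,3,0,0,0,3],[0,0,6,0,0,0,3],[0,0,7.4,0,0,0,3],[0,0,7.6,0,0,0,3],[0,0,7.6,0,0,0,3],[0,0,7.6,0,0,0,5.4],[0,0,7.6,0,0,0,5.4],[0,0,7.6,0,0,0,5.4],[0,0,7.6,0,0,0,5.4]]]'
python3 -m pendant '[[[0,0,-1,0,0,0,5.4],[0,0,-4,0,0,0,5.4],[0,0,-8,0,0,0,5.4],[0,0,-11,0,0,0,5.4],[-0.5,3,-12,0,0,0,7.5],[-1,7,-12,0,0,0,7.5],[-2,11,-12,0,0,0,7.5],[-3,15,-12,0,0,0,7.5],[-4,19,-12,0,0,0,7.5],[-4.8,22.5,-12,0,0,0,7.5]]]'
```

```text
time: 14.4
tool_pos: [515.9, -76.4, 112.0]
orientation: [0.005, 3.138, -0.001]
contact_force: [1.3, -0.3, -0.7]
finger_gap: 43.1
gripper_force: 15.0
time: 15.23
tool_pos: [515.6, -74.8, 35.5]
orientation: [0.001, 3.14, -0.001]
contact_force: [0.1, 0.5, 0.6]
finger_gap: 53.9
gripper_force: 0.0
time: 16.07
tool_pos: [563.5, 152.7, 155.7]
orientation: [0.001, 3.14, 0.001]
contact_force: [0.5, -0.8, -0.9]
finger_gap: 74.9
gripper_force: 0.0
```

```bash
python3 -m pendant '[[[0,4,0,0,0,0,7.5],[0,8,0,0,0,0,7.5],[0,12,0,0,0,0,7.5],[0,16,0,0,0,0,7.5],[0,19.1,1,0,0,0,7.5],[0,19.1,5,0,0,0,7.5],[0,19.1,9,0,0,0,7.5],[0,19.1,12.5,0,0,0,7.5],[0,19.1,14.3,0,0,0,7.5],[0,19.1,14.3,0,0,0,7.5]]]'
python3 -m pendant '[[[0,0,0,0,0,0,3],[0,0,0,0,0,0,3],[0,0,0,0,0,0,3],[0,0,0,0,0,0,3],[0,0,0,0,0,0,3],[0,0,0,0,0,0,3],[0,0,-2,0,0,0,3],[0,0,-6,0,0,0,3],[0,0,-10,0,0,0,3],[0,0,-13,0,0,0,3]]]' 15
```

```text
time: 16.9
tool_pos: [562.5, 340.7, 8.8]
orientation: [-0.001, -3.139, 0.002]
contact_force: [0.5, -0.1, 0.7]
finger_gap: 75.2
gripper_force: 0.0
time: 17.73
tool_pos: [563.6, 341.3, 144.9]
orientation: [0.001, 3.14, 0.001]
contact_force: [0.4, 0.3, -0.1]
finger_gap: 42.6
gripper_force: 15.0
```

```bash
python3 -m pendant '[[[0.5,-4,0,0,0,0,3],[1,-8,0,0,0,0,3],[1.5,-12,0,0,0,0,3],[2,-16,0,0,0,0,3],[2.5,-20,0,0,0,0,3],[3,-24,0,0,0,0,3],[3.5,-28,0,0,0,0,3],[4,-32,0,0,0,0,3],[4.5,-34,0,0,0,0,3],[4.8,-34,0,0,0,0,3]]]'
python3 - <<'E'
from h import *
for n in ['top','scene']:
    p=eyes.get_image(n)
    for d in models.masks_of(p,'fruit1'):
        w=world(p,d['mask']); print(n,round(d['conf'],2),np.round(d['rect']),ray_at_h(p,d['rect'][:2],45).round(),np.median(w,0).round())
E
```

```text
time: 18.57
tool_pos: [514.6, -2.2, 141.7]
orientation: [0.007, 3.141, -0.001]
contact_force: [-0.6, 0.2, 0.2]
finger_gap: 42.5
gripper_force: 15.0
top 0.66 [278. 215.  16.  10.] [ 480. -116.   45.] [ 476. -110.   60.]
top 0.17 [282. 173. 110. 145.] [ 608. -127.   45.] [ 648. -121.  101.]
scene 0.69 [234. 201.  15.  19.] [ 485. -108.   45.] [ 492. -107.   57.]
scene 0.66 [268. 184.  15.  17.] [363. -46.  45.] [529.   3. 165.]
scene 0.56 [240. 208.  14.   9.] [506. -79.  45.] [527. -72.  60.]
scene 0.54 [203. 159.  20.  23.] [ 300. -298.   45.] [ 421. -250.  115.]
scene 0.5 [380. 283.  29.  37.] [650. 326.  45.] [631. 329.  42.]
```

```bash
python3 -m pendant '[[[0,-4,0,0,0,0,3],[0,-8,0,0,0,0,3],[0,-12,0,0,0,0,3],[0,-14.8,0,0,0,0,3],[0,-14.8,1,0,0,0,3],[0,-14.8,4,0,0,0,3],[0,-14.8,7,0,0,0,3],[0,-14.8,9.8,0,0,0,3],[0,-14.8,10.4,0,0,0,3],[0,-14.8,10.4,0,0,0,3]]]'
python3 -m pendant '[[[0,0,0,0,0,0,5.4],[0,0,0,0,0,0,5.4],[0,0,0,0,0,0,5.4],[0,0,-1,0,0,0,5.4],[0,0,-4,0,0,0,5.4],[0,0,-8,0,0,0,5.4],[0,0,-12,0,0,0,5.4],[2,0,-16,0,0,0,5.4],[4,0,-20,0,0,0,5.4],[6,0,-24,0,0,0,5.4]]]'
python3 -m pendant '[[[2,0,-3,0,0,0,5.4],[4,0,-6,0,0,0,5.4],[6,2,-8,0,0,0,5.4],[6,4,-10,0,0,0,5.4],[6,4,-10,0,0,0,5.4],[6,4,-10,0,0,0,5.4],[6,4,-10,0,0,0,5.4],[6,4,-10,0,0,0,5.4],[6,4,-10,0,0,0,5.4],[6,4,-10,0,0,0,5.4]]]'
cat > sp.py <<'E'
from look import *
H=dict(bowl_in=24,lid_pivot=105,lid_knob=120,cam_axis=111,cam_tab=134,crank_axis=125,crank_grip=158)
def sp(name):
    st,p=look(name)
    for q in H:
        for d in models.landmark_of(p,q)[:1]:
            u,v=np.round(d['pixel']).astype(int); z=p['range_z'][v,u]
            print(q,round(d['conf'],2),u,v,ray_at_h(p,d['pixel'],H[q],st).round(1), cam2world(p,(u,v),z,st).round(1) if z>0 else None)
if __name__=='__main__': sp(sys.argv[1])
E
python3 sp.py w2.png
```

```text
time: 19.6
tool_pos: [514.4, -145.4, 35.7]
orientation: [0.001, -3.138, -0.002]
contact_force: [0.3, 0.4, 0.4]
finger_gap: 42.8
gripper_force: 15.0
time: 20.43
tool_pos: [457.9, -146.5, 272.7]
orientation: [0.001, 3.14, -0.001]
contact_force: [0.2, -1.2, 0.9]
finger_gap: 54.1
gripper_force: 0.0
time: 21.27
tool_pos: [399.2, -107.0, 368.5]
orientation: [-0.002, -3.14, -0.001]
contact_force: [0.7, 0.7, -0.2]
finger_gap: 53.9
gripper_force: 0.0
[ 399.202 -107.023  368.54 ]
fruit 0.91 [256. 209.  28.  20.] [ 487.3 -111.7   30. ] [ 477.  -110.5   58.3]
fruit 0.7 [257. 245.  20.  24.] [ 559.7 -110.1   30. ] [ 544.5 -112.    57.8]
fruit 0.67 [275. 227.  20.  21.] [522.7 -75.9  30. ] [513.8 -74.9  58.5]
fruit 0.66 [237. 228.  26.  27.] [ 524.1 -148.5   30. ] [ 513.3 -144.3   58.3]
bowl_in 0.98 256 224 [ 519.3 -110.9   24. ] [ 518.8 -111.8   24.7]
lid_pivot 0.17 239 326 [ 683.1 -142.6  105. ] [ 663.2 -140.2  129.6]
lid_knob 0.72 256 218 [ 473.7 -111.4  120. ] [ 493.9 -111.4   61.3]
cam_axis 0.69 182 196 [ 440.9 -226.1  111. ] [ 438.9 -224.5  116.5]
cam_tab 0.95 147 180 [ 410.9 -268.7  134. ] [ 407.4 -262.8  148.6]
crank_axis 0.9 281 347 [710.6 -67.8 125. ] [ 377.7 -102.2  483.1]
crank_grip 0.35 234 224 [ 469.9 -142.6  158. ] [ 505.3 -150.8   61. ]
```

View pics/w2.png

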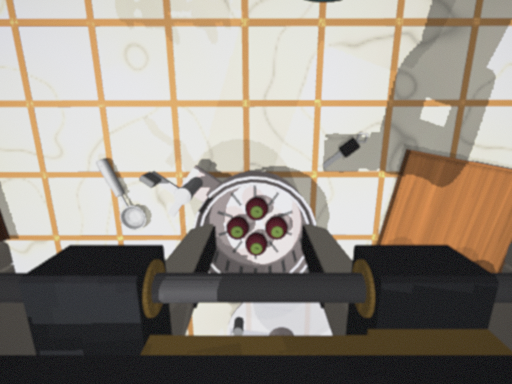

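All four fruit sit in the basket at pixels (256,209), (237,228), (275,227) and (257,245). The cam tab is at (147,180) and the lid lies below, mostly hidden behind the gripper. Next I'll view the lid from nearer.

```bash
python3 -m pendant '[[[-4,0,0,0,0,0,3],[-8,0,0,0,0,0,3],[-12,0,0,0,0,0,3],[-16,0,0,0,0,0,3],[-19,0,0,0,0,0,3],[-19,0,0,0,0,0,3],[-19,0,0,0,0,0,3],[-19,0,0,0,0,0,3],[-19,0,0,0,0,0,3],[-19,0,0,0,0,0,3]]]'
python3 sp.py w3.png; python3 -c "
from h import *
print(status.read_state()['qpos'])"
```

```text
time: 22.55
tool_pos: [588.3, -106.9, 370.2]
orientation: [0.002, 3.14, -0.001]
contact_force: [-0.2, -0.1, -0.7]
finger_gap: 30.1
gripper_force: 0.0
[ 588.301 -106.924  370.231]
fruit 0.98 [234. 123.  28.  25.] [ 520.3 -149.8   30. ] [ 518.5 -145.1   58.7]
fruit 0.96 [255.  98.  30.  24.] [ 480.1 -112.6   30. ] [ 481.8 -110.6   59.5]
fruit 0.67 [254. 144.  18.  26.] [ 556.9 -114.8   30. ] [ 550.  -111.7   59. ]
fruit 0.65 [279. 121.  26.  25.] [518. -71.  30.] [518.6 -75.3  59.1]
bowl_in 0.71 234 122 [ 519.  -149.8   24. ] [ 519.  -146.2   70.3]
lid_pivot 0.66 318 169 [588.7 -14.8 105. ] [588.1 -16.7 112.3]
lid_knob 0.86 237 222 [ 670.8 -140.2  120. ] [ 664.6 -139.5  136.4]
cam_tab 0.71 134 34 [ 410. -266.  134.] [ 413.5 -261.   148.1]
crank_axis 0.89 283 245 [708.  -68.1 125. ] [591.2 -92.1 377.7]
crank_grip 0.48 466 132 [532.2 165.5 158. ] [537.3 274.3   5.7]
[-0.222 -0.05   1.37  -0.     1.821 -1.792]
```

View pics/w3.png

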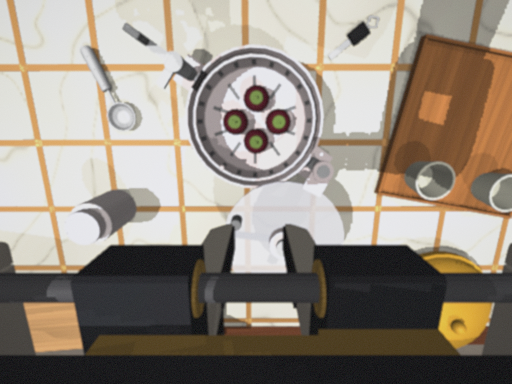

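```bash
cat > geo.py <<'E'
from h import *
from scipy.optimize import least_squares
st=status.read_state(); p=eyes.get_image('wrist')
w=world(p,np.ones((384,512),bool),st)
def band(c,r,z0,z1):
    s=w[(np.hypot(w[:,0]-c[0],w[:,1]-c[1])<r)&(w[:,2]>z0)&(w[:,2]<z1)]
    if len(s): print(c,len(s),'mean',s.mean(0).round(1),'mid',((s.min(0)+s.max(0))/2).round(1),'min',s.min(0).round(1),'max',s.max(0).round(1))
    return s
def circ(c,rg,z0,z1):
    c=np.array(c,float)
    for i in range(5):
        r=np.hypot(*(w[:,:2]-c).T); s=w[(r>rg[0])&(r<rg[1])&(w[:,2]>z0)&(w[:,2]<z1)]
        f=least_squares(lambda q:np.hypot(s[:,0]-q[0],s[:,1]-q[1])-q[2],[*c,sum(rg)/2],loss='soft_l1',f_scale=2); c=f.x[:2]
    print('circle',f.x,len(s)); return c
E
python3 - <<'E'
from geo import *
circ([516,-113],(88,115),86,99)
band((665,-140),20,128,140); band((590,-10),30,100,125)
s=band((590,-10),30,109,125)
band((410,-264),25,140,152); band((438,-226),22,112,125)
E
```

```text
circle [ 516.824 -113.668   99.108] 2968
(665, -140) 90 mean [ 668.3 -140.6  134.4] mid [ 670.2 -141.8  133.1] min [ 661.4 -150.2  128. ] max [ 679.  -133.5  138.1]
(590, -10) 555 mean [597.8 -12.1 108.7] mid [597.9 -12.9 106.9] min [576.5 -33.2 101.1] max [619.4   7.4 112.7]
(590, -10) 273 mean [592.5  -8.2 110.1] mid [596.8  -9.1 110.9] min [576.5 -25.6 109. ] max [617.    7.4 112.7]
(410, -264) 179 mean [ 410.8 -263.1  147.4] mid [ 410.  -264.2  145.1] min [ 400.6 -274.9  140.3] max [ 419.3 -253.4  149.8]
(438, -226) 479 mean [ 439.5 -227.1  117.3] mid [ 440.  -228.3  116.3] min [ 420.9 -245.9  112. ] max [ 459.  -210.7  120.7]
```

```bash
python3 -m pendant '[[[-2,-1,2,0,0,0.12,4.5],[-4,-2,4,0,0,0.24,4.5],[-6,-3,7,0,0,0.36,4.5],[-8,-3.4,10,0,0,0.48,4.5],[-8,-3.4,13,0,0,0.6,4.5],[-8,-3.4,15,0,0,0.72,4.5],[-8,-3.4,16.5,0,0,0.84,4.5],[-8,-3.4,16.5,0,0,0.96,4.5],[-8,-3.4,16.5,0,0,1.05,4.5],[-8,-3.4,16.5,0,0,1.05,4.5]]]'
python3 - <<'E'
from h import *
st=status.read_state(); R=Ro.from_rotvec(st['orientation']).as_matrix()
print(st['tool_pos'],R,totool([668.5,-141,113]))
E
```

```text
time: 23.88
tool_pos: [669.1, -140.9, 203.8]
orientation: [-1.581, -2.714, 0.0]
contact_force: [0.7, -0.7, 0.9]
finger_gap: 45.3
gripper_force: 0.0
[ 669.098 -140.896  203.787] [[-0.493  0.87  -0.001]
 [ 0.87   0.493  0.   ]
 [ 0.    -0.001 -1.   ]] [ 0.016 -0.052  9.079]
```

```bash
python3 -m pendant '[[[0,0,3,0,0,0,4.5],[0,0,6,0,0,0,4.5],[0,0,8,0,0,0,4.5],[0,0,9,0,0,0,4.5],[0,0,9.1,0,0,0,4.5],[0,0,9.1,0,0,0,4.5],[0,0,9.1,0,0,0,1],[0,0,9.1,0,0,0,1],[0,0,9.1,0,0,0,1],[0,0,9.1,0,0,0,1]]]' 4
python3 -c "
import numpy as np
for i in range(1,11):
  t=.086*i; print(round(15.5*(1-np.cos(t)),2),round(-15.5*np.sin(t),2),round(t,3))"
```

```text
time: 24.72
tool_pos: [669.4, -141.0, 114.2]
orientation: [1.575, 2.717, 0.0]
contact_force: [0.0, -0.9, 0.1]
finger_gap: 23.1
gripper_force: 0.0
0.06 -1.33 0.086
0.23 -2.65 0.172
0.51 -3.95 0.258
0.91 -5.23 0.344
1.41 -6.46 0.43
2.02 -7.65 0.516
2.72 -8.78 0.602
3.53 -9.84 0.688
4.42 -10.83 0.774
5.39 -11.75 0.86
```

```bash
python3 -m pendant '[[[0.06,-1.33,0,0,0,0.086,2.1],[0.23,-2.65,0,0,0,0.172,2.1],[0.51,-3.95,0,0,0,0.258,2.1],[0.91,-5.23,0,0,0,0.344,2.1],[1.41,-6.46,0,0,0,0.43,2.1],[2.02,-7.65,0,0,0,0.516,2.1],[2.72,-8.78,0,0,0,0.602,2.1],[3.53,-9.84,0,0,0,0.688,2.1],[4.42,-10.83,0,0,0,0.774,2.1],[5.39,-11.75,0,0,0,0.86,2.1]]]' 10
python3 - <<'E'
from h import *
from rig import *
st=status.read_state(); d=np.array(st['tool_pos'])[:2]-[592,-7.6]; print(np.hypot(*d),np.degrees(np.arctan2(d[1],d[0])),Ro.from_rotvec(st['orientation']).as_matrix()[:2,1])
p=eyes.get_image('top'); q=eyes.get_image('scene'); 
cv2.imwrite('pics/s4.png',np.hstack([cv2.resize(p['image'][80:280,180:380],None,fx=2,fy=2),cv2.resize(q['image'][100:300,130:330],None,fx=2,fy=2)])[:,:,::-1])
E
```

```text
time: 25.55
tool_pos: [540.5, -153.2, 114.2]
orientation: [2.567, 1.806, 0.002]
contact_force: [5.0, -3.3, 0.1]
finger_gap: 20.9
gripper_force: 3.0
154.41713297310645 -109.46822462693613 [ 0.941 -0.338]
```

View pics/s4.png

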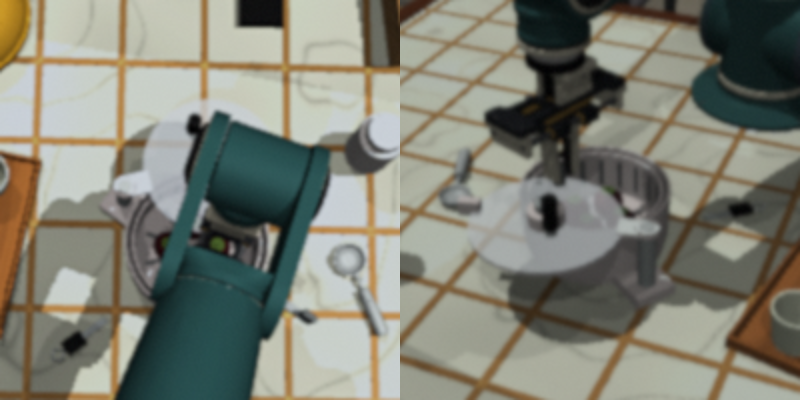

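The lid is about half swung, with its disc partly over the bowl and the fingers on the knob. I'll continue the arc.

```bash
python3 -m pendant '[[[0.06,-1.33,0,0,0,0.086,2.1],[0.23,-2.65,0,0,0,0.172,2.1],[0.51,-3.95,0,0,0,0.258,2.1],[0.91,-5.23,0,0,0,0.344,2.1],[1.41,-6.46,0,0,0,0.43,2.1],[2.02,-7.65,0,0,0,0.516,2.1],[2.72,-8.78,0,0,0,0.602,2.1],[3.53,-9.84,0,0,0,0.688,2.1],[4.42,-10.83,0,0,0,0.774,2.1],[5.39,-11.75,0,0,0,0.86,2.1]]]' 10
python3 -m pendant '[[[0,-0.15,0,0,0,0.01,2.1],[0,-0.3,0,0,0,0.02,2.1],[0,-0.3,0,0,0,0.02,2.1],[0,-0.3,0,0,0,0.02,2.1],[0,-0.3,0,0,0,0.02,2.1],[0,-0.3,0,0,0,0.02,2.1],[0,-0.3,0,0,0,0.02,2.1],[0,-0.3,0,0,0,0.02,2.1],[0,-0.3,0,0,0,0.02,2.1],[0,-0.3,0,0,0,0.02,2.1]]]'
python3 - <<'E'
from h import *
st=status.read_state(); d=np.array(st['tool_pos'])[:2]-[592,-7.6]; print(np.hypot(*d),np.degrees(np.arctan2(d[1],d[0])),Ro.from_rotvec(st['orientation']).as_matrix()[:2,:2],st['qpos'])
E
```

```text
time: 26.48
tool_pos: [447.9, -62.8, 113.9]
orientation: [3.086, 0.577, 0.001]
contact_force: [3.0, -5.5, 1.2]
finger_gap: 21.4
gripper_force: 3.1
time: 27.32
tool_pos: [447.0, -60.1, 113.5]
orientation: [3.092, 0.55, 0.001]
contact_force: [2.2, -5.6, 2.7]
finger_gap: 20.9
gripper_force: 3.0
154.20778167103776 -160.09791618626696 [[ 0.939  0.345]
 [ 0.345 -0.939]] [-0.19  -0.347  2.036 -0.     1.452  1.029]
```

```bash
python3 -m pendant '[[[0,-0.15,0,0,0,0.01,2.1],[0,-0.3,0,0,0,0.02,2.1],[0,-0.4,0,0,0,0.02,2.1],[0,-0.4,0,0,0,0.02,2.1],[0,-0.4,0,0,0,0.02,2.1],[0,-0.4,0,0,0,0.02,2.1],[0,-0.4,0,0,0,0.02,2.1],[0,-0.4,0,0,0,0.02,2.1],[0,-0.4,0,0,0,0.02,2.1],[0,-0.4,0,0,0,0.02,2.1]]]'
```

```text
time: 28.15
tool_pos: [445.7, -56.5, 113.5]
orientation: [3.097, 0.519, 0.002]
contact_force: [3.4, -6.7, 2.1]
finger_gap: 21.4
gripper_force: 3.9
```

```bash
python3 -m pendant '[[[0,-0.15,0,0,0,0.01,2.1],[0,-0.3,0,0,0,0.02,2.1],[0,-0.4,0,0,0,0.02,2.1],[0,-0.4,0,0,0,0.02,2.1],[0,-0.4,0,0,0,0.02,2.1],[0,-0.4,0,0,0,0.02,2.1],[0,-0.4,0,0,0,0.02,2.1],[0,-0.4,0,0,0,0.02,2.1],[0,-0.4,0,0,0,0.02,2.1],[0,-0.4,0,0,0,0.02,2.1]]]'
```

```text
time: 28.98
tool_pos: [444.6, -53.1, 113.6]
orientation: [3.101, 0.488, 0.002]
contact_force: [6.3, -12.1, 0.8]
finger_gap: 21.2
gripper_force: 6.1
```

```bash
python3 -m pendant '[[[0,0.1,0,0,0,0,4],[0,0.1,0,0,0,0,4],[0,0.1,0,0,0,0,4],[0,0.1,-3,0,0,0,4],[0,0.1,-7,0,0,0,4],[0,0.1,-11,0,0,0,4],[-2,2,-15,0,0,0,4],[-4,4,-19,0,0,0,4],[-6,4,-23,0,0,0,4],[-6,4,-25,0,0,0,4]]]'
python3 sp.py w5.png
python3 - <<'E'
from geo import *
for c,r,a,b in [((445,-56),25,125,140),((410.8,-263),25,138,152),((516.8,-113.7),28,112,140),((516.8,-113.7),90,165,186)]: band(c,r,a,b)
circ([516,-113],(96,108),86,99)
s=w[(np.hypot(w[:,0]-517,w[:,1]+114)<105)&(w[:,2]>112)&(w[:,2]<190)]
print(len(s))
E
```

```text
time: 29.82
tool_pos: [397.4, -109.3, 365.2]
orientation: [-3.103, -0.486, 0.0]
contact_force: [0.0, 0.6, 0.1]
finger_gap: 40.0
gripper_force: 0.0
[ 397.369 -109.321  365.192]
fruit 0.4 [287.  85. 139. 170.] [ 536.7 -115.6   30. ] [ 520.1 -108.8  109.4]
bowl_in 0.65 402 168 [ 468.5 -361.6   24. ] [ 468.2 -367.6   11.6]
lid_pivot 0.84 233 7 [595.3 -10.8 105. ] [594.3 -11.4 109.6]
lid_knob 0.64 238 130 [446.7 -64.2 120. ] [446.5 -64.6 135.4]
cam_axis 0.56 339 170 [ 435.9 -225.   111. ] [ 436.3 -222.6  118.5]
cam_tab 0.93 364 199 [ 408.1 -268.1  134. ] [ 410.8 -262.   148.2]
crank_axis 0.84 288 91 [ 516.2 -114.   125. ] [ 514.9 -113.1  136.2]
crank_grip 0.63 318 48 [ 568.9 -130.7  158. ] [ 562.8 -127.4  181. ]
(445, -56) 135 mean [446.5 -62.9 135. ] mid [446.4 -62.7 134. ] min [438.  -71.3 130.7] max [454.9 -54.1 137.3]
(410.8, -263) 133 mean [ 410.  -263.1  146.8] mid [ 409.5 -264.5  143.8] min [ 400.2 -274.6  138. ] max [ 418.8 -254.3  149.6]
(516.8, -113.7) 1135 mean [ 515.7 -113.1  130.1] mid [ 517.7 -113.2  126.1] min [ 491.  -137.   113.2] max [544.4 -89.4 139.1]
(516.8, -113.7) 322 mean [ 565.6 -128.8  179.5] mid [ 566.9 -129.4  174.4] min [ 557.2 -139.   165.2] max [ 576.5 -119.7  183.6]
circle [ 516.156 -114.17   103.169] 689
1964
```

View pics/w5.png

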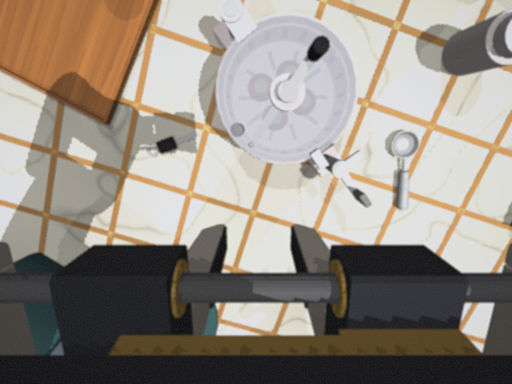

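The lid is shut: its disc is over the bowl, the knob is at pixel (238,130), the crank grip at (318,48) and the cam tab at (363,198). I'm going to the cam tab now.

```bash
python3 -m pendant '[[[-0.5,3,1,0,0,-0.1,4],[-1,6,3,0,0,-0.2,4],[-1.5,9,5,0,0,-0.3,4],[-2,12,8,0,0,-0.4,4],[-3,15.1,11,0,0,-0.5,4],[-3.5,15.1,14,0,0,-0.6,4],[-3.5,15.1,17,0,0,-0.644,4],[-3.5,15.1,19,0,0,-0.644,4],[-3.5,15.1,19,0,0,-0.644,4],[-3.5,15.1,19,0,0,-0.644,4]]]'
python3 - <<'E'
from h import *
st=status.read_state(); print(Ro.from_rotvec(st['orientation']).as_matrix()[:2,:2],totool([410,-264,122]))
for i in range(1,11):
  t=.077*i; print(round(-5*(1-np.cos(t)),2),round(5*np.sin(t),2),round(-t,3))
E
```

```text
time: 31.15
tool_pos: [411.6, -262.8, 172.8]
orientation: [-2.789, -1.442, 0.001]
contact_force: [-0.8, -0.5, 0.9]
finger_gap: 40.3
gripper_force: 0.0
[[ 0.578  0.816]
 [ 0.816 -0.578]] [-0.191 -0.047  5.083]
-0.01 0.38 -0.077
-0.06 0.77 -0.154
-0.13 1.14 -0.231
-0.24 1.52 -0.308
-0.37 1.88 -0.385
-0.52 2.23 -0.462
-0.71 2.57 -0.539
-0.92 2.89 -0.616
-1.15 3.19 -0.693
-1.41 3.48 -0.77
```

```bash
python3 -m pendant '[[[-0.2,0,2,0,0,0,4],[-0.2,0,4,0,0,0,4],[-0.2,0,5,0,0,0,4],[-0.2,0,5.1,0,0,0,1.3],[-0.2,0,5.1,0,0,0,1.3],[-0.2,0,5.1,0,0,0,1.3],[-0.2,0,5.1,0,0,0,1.3],[-0.2,0,5.1,0,0,0,1.3],[-0.2,0,5.1,0,0,0,1.3],[-0.2,0,5.1,0,0,0,1.3]]]' 20
python3 -m pendant '[[[0.01,0.38,0,0,0,-0.077,1.3],[0.06,0.77,0,0,0,-0.154,1.3],[0.13,1.14,0,0,0,-0.231,1.3],[0.24,1.52,0,0,0,-0.308,1.3],[0.37,1.88,0,0,0,-0.385,1.3],[0.52,2.23,0,0,0,-0.462,1.3],[0.71,2.57,0,0,0,-0.539,1.3],[0.92,2.89,0,0,0,-0.616,1.3],[1.15,3.19,0,0,0,-0.693,1.3],[1.41,3.48,0,0,0,-0.77,1.3]]]'
```

```text
time: 31.98
tool_pos: [410.6, -264.7, 122.7]
orientation: [2.79, 1.443, -0.0]
contact_force: [-2.8, 1.5, 2.7]
finger_gap: 13.4
gripper_force: 1.6
time: 32.82
tool_pos: [446.8, -273.0, 122.1]
orientation: [-2.038, -2.388, 0.0]
contact_force: [-5.5, 3.1, 1.8]
finger_gap: 13.6
gripper_force: 2.9
```

```bash
python3 -m pendant '[[[0.01,0.38,0,0,0,-0.077,1.3],[0.06,0.77,0,0,0,-0.154,1.3],[0.13,1.14,0,0,0,-0.231,1.3],[0.24,1.52,0,0,0,-0.308,1.3],[0.37,1.88,0,0,0,-0.385,1.3],[0.52,2.23,0,0,0,-0.462,1.3],[0.71,2.57,0,0,0,-0.539,1.3],[0.92,2.89,0,0,0,-0.616,1.3],[1.15,3.19,0,0,0,-0.693,1.3],[1.41,3.48,0,0,0,-0.77,1.3]]]'
python3 -m pendant '[[[0,0.1,0,0,0,-0.02,1.3],[0,0.2,0,0,0,-0.03,1.3],[0,0.3,0,0,0,-0.03,1.3],[0,0.3,0,0,0,-0.03,1.3],[0,0.3,0,0,0,-0.03,1.3],[0,0.3,0,0,0,-0.03,1.3],[0,0.3,0,0,0,-0.03,1.3],[0,0.3,0,0,0,-0.03,1.3],[0,0.3,0,0,0,-0.03,1.3],[0,0.3,0,0,0,-0.03,1.3]]]'
```

```text
time: 33.65
tool_pos: [478.6, -254.3, 121.9]
orientation: [-0.993, -2.978, 0.002]
contact_force: [-19.2, -14.2, -0.2]
finger_gap: 13.4
gripper_force: 11.9
time: 34.48
tool_pos: [478.8, -253.8, 121.8]
orientation: [-0.955, -2.988, 0.008]
contact_force: [-22.4, -18.2, 2.4]
finger_gap: 13.5
gripper_force: 13.9
```

```bash
python3 -m pendant '[[[0,-0.3,0,0,0,0,4],[0,-0.3,0,0,0,0,4],[0,-0.3,0,0,0,0,4],[0,-0.3,-3,0,0,0,4],[0,-0.3,-6,0,0,0,4],[0,-0.3,-9,0,0,0,4],[0,4,-9,0,0,0,4],[0,8,-9,0,0,0,4],[0,12,-9,0,0,0,5],[0.2,15,-9,0,0,0,5]]]'
python3 - <<'E'
from h import *
st=status.read_state(); R=Ro.from_rotvec(st['orientation']).as_matrix(); print(st['tool_pos'],R[:2,:2],st['qpos'],totool([568.6,-130.2,142]))
for n in ['top','scene']:
    p=eyes.get_image(n)
    for q,h in [('cam_tab',134),('crank_grip',154),('lid_knob',116)]:
        for d in models.landmark_of(p,q)[:1]: print(n,q,d['conf'],ray_at_h(p,d['pixel'],h).round())
E
```

```text
time: 35.32
tool_pos: [567.8, -125.6, 212.5]
orientation: [0.952, 2.993, 0.001]
contact_force: [-0.3, -0.8, 0.1]
finger_gap: 48.2
gripper_force: 0.0
[ 567.849 -125.644  212.474] [[-0.816  0.578]
 [ 0.578  0.816]] [-0.262 -0.086  1.656  0.001  1.571 -1.217] [-0.321 -0.334  7.047]
top cam_tab 0.45 [ 483. -258.  134.]
top crank_grip 0.5 [ 573. -130.  154.]
top lid_knob 0.27 [ 509. -112.  116.]
scene cam_tab 0.69 [ 625. -267.  134.]
scene crank_grip 0.61 [ 562. -130.  154.]
scene lid_knob 0.84 [447. -70. 116.]
```

```bash
python3 -m pendant '[[[-0.3,-0.3,2,0,0,0,5],[-0.3,-0.3,5,0,0,0,5],[-0.3,-0.3,7,0,0,0,5],[-0.3,-0.3,7,0,0,0,1],[-0.3,-0.3,7,0,0,0,1],[-0.3,-0.3,7,0,0,0,1],[-0.3,-0.3,7,0,0,0,1],[-0.3,-0.3,7,0,0,0,1],[-0.3,-0.3,7,0,0,0,1],[-0.3,-0.3,7,0,0,0,1]]]' 12
python3 - <<'E'
from h import *
st=status.read_state(); print(st['tool_pos'],st['contact_force'],st['finger_gap'],st['gripper_force'])
R=Ro.from_rotvec(st['orientation']).as_matrix(); v=R.T@(np.array(st['tool_pos'])-[516.2,-113.9,142]); print(v, np.hypot(*v[:2]))
f=np.arctan2(-v[1],-v[0]); print(f)
for i in range(1,11):
  a=f+i*np.pi/10; print(round(-5.5*(np.cos(a)-np.cos(f)),2),round(-5.5*(np.sin(a)-np.sin(f)),2))
E
```

```text
time: 36.55
tool_pos: [567.6, -132.5, 143.4]
orientation: [0.953, 2.992, -0.0]
contact_force: [1.5, 0.1, 4.7]
finger_gap: 20.2
gripper_force: 12.0
[ 567.568 -132.456  143.417] [1.475 0.116 4.746] 20.241407294439455 12.002455741167068
[-52.64   14.573  -1.314] 54.61985422569893
-0.27007040243891717
-0.19 -1.71
0.15 -3.4
1.0 -4.89
2.27 -6.06
3.83 -6.77
5.54 -6.96
7.23 -6.62
8.73 -5.77
9.89 -4.5
10.6 -2.93
```

```bash
python3 -m pendant '[[[-0.19,-1.71,0,0,0,0,1],[0.15,-3.4,0,0,0,0,1],[1.0,-4.89,0,0,0,0,1],[2.27,-6.06,0,0,0,0,1],[3.83,-6.77,0,0,0,0,1],[5.54,-6.96,0,0,0,0,1],[7.23,-6.62,0,0,0,0,1],[8.73,-5.77,0,0,0,0,1],[9.89,-4.5,0,0,0,0,1],[10.6,-2.93,0,0,0,0,1]]]'
python3 -m pendant '[[[0.19,1.71,0,0,0,0,1],[-0.15,3.4,0,0,0,0,1],[-1.0,4.89,0,0,0,0,1],[-2.27,6.06,0,0,0,0,1],[-3.83,6.77,0,0,0,0,1],[-5.54,6.96,0,0,0,0,1],[-7.23,6.62,0,0,0,0,1],[-8.73,5.77,0,0,0,0,1],[-9.89,4.5,0,0,0,0,1],[-10.6,2.93,0,0,0,0,1]]]'
python3 - <<'E'
from h import *
p=eyes.get_image('scene'); q=eyes.get_image('top')
for n,p in (('s',p),('t',q)):
  for c in ('cam_tab','crank_grip'):
    for d in models.landmark_of(p,c)[:1]: print(n,c,d['conf'],ray_at_h(p,d['pixel'],154 if c=='crank_grip' else 134).round())
cv2.imwrite('pics/s6.png',np.hstack([cv2.resize(q['image'][80:280,180:380],None,fx=2,fy=2),cv2.resize(eyes.get_image('scene')['image'][100:300,130:330],None,fx=2,fy=2)])[:,:,::-1])
E
```

```text
time: 37.38
tool_pos: [463.3, -94.7, 143.4]
orientation: [0.954, 2.991, -0.001]
contact_force: [1.7, -1.3, 3.9]
finger_gap: 19.2
gripper_force: 12.0
time: 38.22
tool_pos: [568.1, -132.8, 143.0]
orientation: [0.952, 2.993, 0.001]
contact_force: [0.7, 1.9, 6.2]
finger_gap: 19.7
gripper_force: 12.0
s cam_tab 0.46 [ 486. -254.  134.]
s crank_grip 0.44 [ 569. -121.  154.]
t cam_tab 0.56 [ 475. -257.  134.]
```

View pics/s6.png

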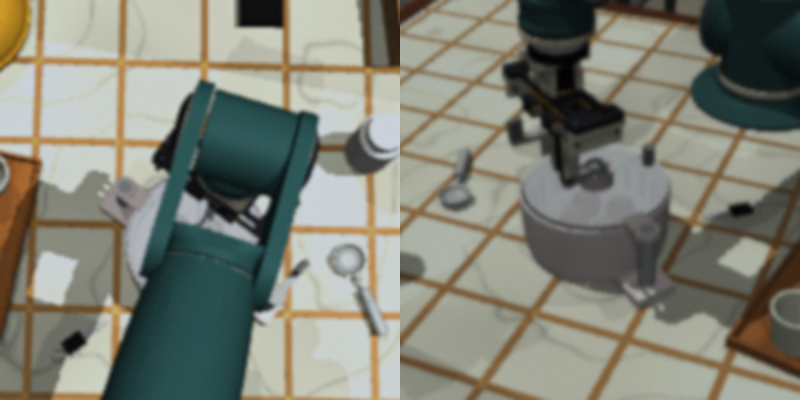

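The lid is shut and latched, with the cam tab beside it at (300,270) in the left half. The crank grip is still in the fingers after one turn, so I'll wind on.

```bash
python3 -m pendant '[[[-0.19,-1.71,0,0,0,0,1],[0.15,-3.4,0,0,0,0,1],[1.0,-4.89,0,0,0,0,1],[2.27,-6.06,0,0,0,0,1],[3.83,-6.77,0,0,0,0,1],[5.54,-6.96,0,0,0,0,1],[7.23,-6.62,0,0,0,0,1],[8.73,-5.77,0,0,0,0,1],[9.89,-4.5,0,0,0,0,1],[10.6,-2.93,0,0,0,0,1]]]'
python3 -m pendant '[[[0.19,1.71,0,0,0,0,1],[-0.15,3.4,0,0,0,0,1],[-1.0,4.89,0,0,0,0,1],[-2.27,6.06,0,0,0,0,1],[-3.83,6.77,0,0,0,0,1],[-5.54,6.96,0,0,0,0,1],[-7.23,6.62,0,0,0,0,1],[-8.73,5.77,0,0,0,0,1],[-9.89,4.5,0,0,0,0,1],[-10.6,2.93,0,0,0,0,1]]]'
python3 -m pendant '[[[-0.19,-1.71,0,0,0,0,1],[0.15,-3.4,0,0,0,0,1],[1.0,-4.89,0,0,0,0,1],[2.27,-6.06,0,0,0,0,1],[3.83,-6.77,0,0,0,0,1],[5.54,-6.96,0,0,0,0,1],[7.23,-6.62,0,0,0,0,1],[8.73,-5.77,0,0,0,0,1],[9.89,-4.5,0,0,0,0,1],[10.6,-2.93,0,0,0,0,1]]]'
python3 -m pendant '[[[0.19,1.71,0,0,0,0,1],[-0.15,3.4,0,0,0,0,1],[-1.0,4.89,0,0,0,0,1],[-2.27,6.06,0,0,0,0,1],[-3.83,6.77,0,0,0,0,1],[-5.54,6.96,0,0,0,0,1],[-7.23,6.62,0,0,0,0,1],[-8.73,5.77,0,0,0,0,1],[-9.89,4.5,0,0,0,0,1],[-10.6,2.93,0,0,0,0,1]]]'
```

```text
time: 39.4
tool_pos: [463.2, -94.7, 143.3]
orientation: [0.954, 2.991, -0.001]
contact_force: [0.5, -2.7, 3.5]
finger_gap: 19.5
gripper_force: 12.0
time: 40.23
tool_pos: [568.5, -132.7, 143.1]
orientation: [0.952, 2.992, 0.001]
contact_force: [4.2, 1.5, 7.5]
finger_gap: 19.8
gripper_force: 12.0
time: 41.07
tool_pos: [463.3, -94.8, 143.1]
orientation: [0.954, 2.991, -0.001]
contact_force: [0.4, -3.6, 0.9]
finger_gap: 20.0
gripper_force: 12.0
time: 41.9
tool_pos: [568.3, -132.7, 143.0]
orientation: [0.952, 2.993, 0.001]
contact_force: [1.7, 2.2, 6.4]
finger_gap: 19.6
gripper_force: 12.0
```

```bash
python3 -m pendant '[[[-0.19,-1.71,0,0,0,0,1],[0.15,-3.4,0,0,0,0,1],[1.0,-4.89,0,0,0,0,1],[2.27,-6.06,0,0,0,0,1],[3.83,-6.77,0,0,0,0,1],[5.54,-6.96,0,0,0,0,1],[7.23,-6.62,0,0,0,0,1],[8.73,-5.77,0,0,0,0,1],[9.89,-4.5,0,0,0,0,1],[10.6,-2.93,0,0,0,0,1]]]'
python3 -m pendant '[[[0.19,1.71,0,0,0,0,1],[-0.15,3.4,0,0,0,0,1],[-1.0,4.89,0,0,0,0,1],[-2.27,6.06,0,0,0,0,1],[-3.83,6.77,0,0,0,0,1],[-5.54,6.96,0,0,0,0,1],[-7.23,6.62,0,0,0,0,1],[-8.73,5.77,0,0,0,0,1],[-9.89,4.5,0,0,0,0,1],[-10.6,2.93,0,0,0,0,1]]]'
python3 -m pendant '[[[-0.19,-1.71,0,0,0,0,1],[0.15,-3.4,0,0,0,0,1],[1.0,-4.89,0,0,0,0,1],[2.27,-6.06,0,0,0,0,1],[3.83,-6.77,0,0,0,0,1],[5.54,-6.96,0,0,0,0,1],[7.23,-6.62,0,0,0,0,1],[8.73,-5.77,0,0,0,0,1],[9.89,-4.5,0,0,0,0,1],[10.6,-2.93,0,0,0,0,1]]]'
python3 -m pendant '[[[0.19,1.71,0,0,0,0,1],[-0.15,3.4,0,0,0,0,1],[-1.0,4.89,0,0,0,0,1],[-2.27,6.06,0,0,0,0,1],[-3.83,6.77,0,0,0,0,1],[-5.54,6.96,0,0,0,0,1],[-7.23,6.62,0,0,0,0,1],[-8.73,5.77,0,0,0,0,1],[-9.89,4.5,0,0,0,0,1],[-10.6,2.93,0,0,0,0,1]]]'
```

```text
time: 42.73
tool_pos: [463.3, -94.7, 143.1]
orientation: [0.954, 2.991, -0.001]
contact_force: [2.0, -3.6, 1.4]
finger_gap: 19.7
gripper_force: 12.0
time: 43.57
tool_pos: [568.3, -132.7, 142.9]
orientation: [0.952, 2.993, 0.001]
contact_force: [2.1, 2.2, 4.4]
finger_gap: 19.9
gripper_force: 12.0
time: 44.4
tool_pos: [463.3, -94.7, 143.1]
orientation: [0.954, 2.991, -0.001]
contact_force: [2.2, -3.3, 1.3]
finger_gap: 19.8
gripper_force: 12.0
time: 45.23
tool_pos: [568.3, -132.7, 143.0]
orientation: [0.952, 2.993, 0.001]
contact_force: [2.6, 1.9, 6.7]
finger_gap: 19.6
gripper_force: 12.0
```

```bash
python3 -m pendant '[[[-0.19,-1.71,0,0,0,0,1],[0.15,-3.4,0,0,0,0,1],[1.0,-4.89,0,0,0,0,1],[2.27,-6.06,0,0,0,0,1],[3.83,-6.77,0,0,0,0,1],[5.54,-6.96,0,0,0,0,1],[7.23,-6.62,0,0,0,0,1],[8.73,-5.77,0,0,0,0,1],[9.89,-4.5,0,0,0,0,1],[10.6,-2.93,0,0,0,0,1]]]'
python3 -m pendant '[[[0.19,1.71,0,0,0,0,1],[-0.15,3.4,0,0,0,0,1],[-1.0,4.89,0,0,0,0,1],[-2.27,6.06,0,0,0,0,1],[-3.83,6.77,0,0,0,0,1],[-5.54,6.96,0,0,0,0,1],[-7.23,6.62,0,0,0,0,1],[-8.73,5.77,0,0,0,0,1],[-9.89,4.5,0,0,0,0,1],[-10.6,2.93,0,0,0,0,1]]]'
python3 -m pendant '[[[0,0,0,0,0,0,4],[0,0,0,0,0,0,4],[0,0,0,0,0,0,4],[0,0,0,0,0,0,4],[0,0,-3,0,0,0,4],[0,0,-7,0,0,0,4],[0,0,-11,0,0,0,4],[1,-3,-15,0,0,0,4],[0,-7,-19,0,0,0,4],[0,-11,-21,0,0,0,4]]]'
python3 - <<'E'
from geo import *
for c,r,a,b in [((477,-255),25,138,152),((516.8,-113.7),90,155,186),((446.5,-63),22,120,140)]: band(c,r,a,b)
for d in models.landmark_of(p,'cam_tab')[:1]: print(d['conf'],ray_at_h(p,d['pixel'],134,st))
R=Ro.from_rotvec(st['orientation']).as_matrix();print(st['tool_pos'],R[:2,:2])
save(p,'w7.png')
E
```

```text
time: 46.07
tool_pos: [463.3, -94.7, 143.1]
orientation: [0.954, 2.991, -0.001]
contact_force: [1.9, -3.6, 1.9]
finger_gap: 20.0
gripper_force: 12.0
time: 46.9
tool_pos: [568.2, -132.7, 142.9]
orientation: [0.952, 2.993, 0.001]
contact_force: [3.2, 1.7, 5.9]
finger_gap: 19.8
gripper_force: 12.0
time: 47.73
tool_pos: [515.2, -202.6, 340.6]
orientation: [0.949, 2.993, -0.0]
contact_force: [0.2, 0.8, -0.1]
finger_gap: 40.2
gripper_force: 0.0
(477, -255) 144 mean [ 477.2 -254.7  147.3] mid [ 477.6 -255.3  144.2] min [ 466.8 -264.9  138.3] max [ 488.4 -245.7  150.2]
(516.8, -113.7) 278 mean [ 564.7 -134.9  174.1] mid [ 566.4 -134.3  167.4] min [ 557.1 -144.   155.4] max [ 575.8 -124.5  179.4]
(446.5, -63) 201 mean [447.4 -65.  130.2] mid [447.3 -64.1 126.8] min [438.6 -72.8 120.2] max [455.9 -55.4 133.4]
0.83 [ 479.332 -254.101  134.   ]
[ 515.157 -202.585  340.59 ] [[-0.817  0.576]
 [ 0.576  0.817]]
```

View pics/w7.png

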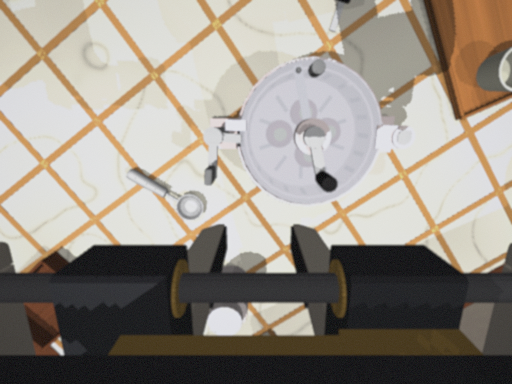

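Latched: the lever lies beside the lid with its tab at (210,170), and the grip is free at (325,182). Next I'll unlatch.

```bash
python3 -m pendant '[[[0,-3,3,0,0,0.05,4],[0,-6.4,6,0,0,0.05,4],[0,-6.4,10,0,0,0.05,4],[0,-6.4,14,0,0,0.05,4],[0,-6.4,17,0,0,0.05,4],[0,-6.4,19.5,0,0,0.05,4],[0,-6.4,21.2,0,0,0.05,4],[0,-6.4,21.8,0,0,0.05,4],[0,-6.4,21.8,0,0,0.05,1.3],[0,-6.4,21.8,0,0,0.05,1.3]]]' 20
python3 -m pendant '[[[0,0,0,0,0,0,1.3],[0,0,0,0,0,0,1.3],[0,0,0,0,0,0,1.3],[0,0,0,0,0,0,1.3],[0,0,0,0,0,0,1.3],[0.01,-0.38,0,0,0,0.077,1.3],[0.06,-0.77,0,0,0,0.154,1.3],[0.13,-1.14,0,0,0,0.231,1.3],[0.24,-1.52,0,0,0,0.308,1.3],[0.37,-1.88,0,0,0,0.385,1.3]]]'
```

```text
time: 48.67
tool_pos: [478.7, -255.2, 120.4]
orientation: [1.027, 2.969, -0.0]
contact_force: [-0.7, -0.7, 0.2]
finger_gap: 31.3
gripper_force: 0.0
time: 49.5
tool_pos: [464.2, -267.9, 119.9]
orientation: [1.581, 2.713, 0.002]
contact_force: [5.8, 3.4, -0.9]
finger_gap: 13.2
gripper_force: 3.0
```

```bash
python3 -m pendant '[[[0.01,-0.38,0,0,0,0.077,1.3],[0.06,-0.77,0,0,0,0.154,1.3],[0.13,-1.14,0,0,0,0.231,1.3],[0.24,-1.52,0,0,0,0.308,1.3],[0.37,-1.88,0,0,0,0.385,1.3],[0.52,-2.23,0,0,0,0.462,1.3],[0.71,-2.57,0,0,0,0.539,1.3],[0.92,-2.89,0,0,0,0.616,1.3],[1.15,-3.19,0,0,0,0.693,1.3],[1.41,-3.48,0,0,0,0.77,1.3]]]'
python3 -m pendant '[[[0.01,-0.38,0,0,0,0.077,1.3],[0.06,-0.77,0,0,0,0.154,1.3],[0.13,-1.14,0,0,0,0.231,1.3],[0.2,-1.4,0,0,0,0.29,1.3],[0.24,-1.52,0,0,0,0.308,1.3],[0.27,-1.65,0,0,0,0.335,1.3],[0.31,-1.75,0,0,0,0.36,1.3],[0.31,-1.75,0,0,0,0.36,1.3],[0.31,-1.75,0,0,0,0.36,1.3],[0.31,-1.75,0,0,0,0.36,1.3]]]'
```

```text
time: 50.33
tool_pos: [426.9, -273.7, 120.1]
orientation: [2.484, 1.919, 0.001]
contact_force: [6.7, -5.9, -2.0]
finger_gap: 13.2
gripper_force: 3.2
time: 51.17
tool_pos: [410.6, -266.4, 120.1]
orientation: [2.785, 1.449, 0.0]
contact_force: [1.2, -5.4, -0.1]
finger_gap: 13.2
gripper_force: 2.0
```

```bash
python3 -m pendant '[[[0,-0.15,0,0,0,0.02,1.3],[0,-0.3,0,0,0,0.03,1.3],[0,-0.4,0,0,0,0.03,1.3],[0,-0.4,0,0,0,0.03,1.3],[0,-0.4,0,0,0,0.03,1.3],[0,-0.4,0,0,0,0.03,1.3],[0,-0.4,0,0,0,0.03,1.3],[0,-0.4,0,0,0,0.03,1.3],[0,-0.4,0,0,0,0.03,1.3],[0,-0.4,0,0,0,0.03,1.3]]]'
python3 -m pendant '[[[0,0.2,0,0,0,0,4.5],[0,0.2,0,0,0,0,4.5],[0,0.2,0,0,0,0,4.5],[0,0.2,-3,0,0,0,4.5],[0,0.2,-7,0,0,0,4.5],[0,0.2,-11,0,0,0.1,4.5],[0,0.2,-15,0,0,0.2,4.5],[0,0.2,-19,0,0,0.3,4.5],[0,0.2,-22,0,0,0.4,4.5],[0,0.2,-22,0,0,0.5,4.5]]]'
python3 - <<'E'
from geo import *
for c,r,a,b in [((409.5,-264),25,138,152),((446.5,-63),22,120,140)]: band(c,r,a,b)
R=Ro.from_rotvec(st['orientation']).as_matrix();print(st['tool_pos'],R[:2,:2],totool([447.3,-64.3,113]))
E
```

```text
time: 52.0
tool_pos: [407.3, -264.2, 120.1]
orientation: [2.807, 1.407, 0.0]
contact_force: [1.5, -5.6, 0.2]
finger_gap: 12.7
gripper_force: 2.2
time: 52.83
tool_pos: [409.3, -265.0, 346.4]
orientation: [3.065, 0.661, 0.008]
contact_force: [0.3, 0.3, 0.2]
finger_gap: 45.0
gripper_force: 0.0
(409.5, -264) 129 mean [ 410.1 -264.9  147.7] mid [ 409.7 -264.9  144.9] min [ 400.5 -275.3  139.9] max [ 418.9 -254.5  150. ]
(446.5, -63) 228 mean [447.2 -66.3 132.8] mid [447.1 -64.3 128.8] min [438.6 -73.1 120.4] max [455.6 -55.4 137.2]
[ 409.253 -264.961  346.417] [[ 0.911  0.412]
 [ 0.412 -0.911]] [ 11.566 -16.883  22.969]
```

```bash
python3 -m pendant '[[[2,-3,1,0,0,0.03,4.5],[4,-6,2,0,0,0.06,4.5],[6,-9,4,0,0,0.06,4.5],[8,-12,6,0,0,0.06,4.5],[10,-15,8,0,0,0.06,4.5],[11.6,-16.9,10,0,0,0.06,4.5],[11.6,-16.9,12,0,0,0.06,4.5],[11.6,-16.9,15,0,0,0.06,4.5],[11.6,-16.9,17,0,0,0.06,4.5],[11.6,-16.9,17,0,0,0.06,4.5]]]'
python3 - <<'E'
from h import *
st=status.read_state();print(st['tool_pos'],Ro.from_rotvec(st['orientation']).as_matrix()[:2,:2],totool([447.3,-64.3,113]))
E
```

```text
time: 53.72
tool_pos: [441.7, -62.0, 164.6]
orientation: [-3.085, -0.582, 0.01]
contact_force: [-0.6, 0.3, -1.7]
finger_gap: 44.9
gripper_force: 0.0
[441.739 -61.988 164.627] [[ 0.931  0.364]
 [ 0.364 -0.931]] [0.463 0.437 5.159]
```

```bash
python3 -m pendant '[[[0,0,0,0,0,0,4.5],[0,0,0,0,0,0,4.5],[0,0,0,0,0,0,4.5],[0,0,0,0,0,0,4.5],[0,0,0,0,0,0,4.5],[0,0,0,0,0,0,4.5],[0,0,0,0,0,0,4.5],[0,0,0,0,0,0,4.5],[0,0,0,0,0,0,4.5],[0,0,0,0,0,0,4.5]]]'
python3 - <<'E'
from h import *
st=status.read_state();print(st['tool_pos'],Ro.from_rotvec(st['orientation']).as_matrix()[:2,:2],totool([447.3,-64.3,113]))
E
```

```text
time: 54.55
tool_pos: [443.7, -62.7, 169.6]
orientation: [3.088, 0.578, -0.0]
contact_force: [-0.3, 0.5, -1.0]
finger_gap: 44.8
gripper_force: 0.0
[443.659 -62.658 169.648] [[ 0.932  0.361]
 [ 0.361 -0.932]] [0.28  0.285 5.665]
```

```bash
python3 -m pendant '[[[0.3,0.3,2,0,0,0,4.5],[0.3,0.3,4,0,0,0,4.5],[0.3,0.3,5.4,0,0,0,4.5],[0.3,0.3,5.6,0,0,0,2.1],[0.3,0.3,5.6,0,0,0,2.1],[0.3,0.3,5.6,0,0,0,2.1],[0.3,0.3,5.6,0,0,0,2.1],[0.3,0.3,5.6,0,0,0,2.1],[0.3,0.3,5.6,0,0,0,2.1],[0.3,0.3,5.6,0,0,0,2.1]]]' 10
python3 -m pendant '[[[0.06,1.33,0,0,0,-0.086,2.1],[0.23,2.65,0,0,0,-0.172,2.1],[0.51,3.95,0,0,0,-0.258,2.1],[0.91,5.23,0,0,0,-0.344,2.1],[1.41,6.46,0,0,0,-0.43,2.1],[2.02,7.65,0,0,0,-0.516,2.1],[2.72,8.78,0,0,0,-0.602,2.1],[3.53,9.84,0,0,0,-0.688,2.1],[4.42,10.83,0,0,0,-0.774,2.1],[5.39,11.75,0,0,0,-0.86,2.1]]]'
```

```text
time: 55.38
tool_pos: [447.7, -64.4, 114.1]
orientation: [3.088, 0.578, 0.001]
contact_force: [-0.9, 0.9, -0.2]
finger_gap: 21.1
gripper_force: 0.0
time: 56.22
tool_pos: [540.3, -154.4, 113.3]
orientation: [-2.561, -1.816, 0.001]
contact_force: [-3.4, 5.0, -1.3]
finger_gap: 21.1
gripper_force: 2.8
```

```bash
python3 -m pendant '[[[0.06,1.33,0,0,0,-0.086,2.1],[0.23,2.65,0,0,0,-0.172,2.1],[0.51,3.95,0,0,0,-0.258,2.1],[0.91,5.23,0,0,0,-0.344,2.1],[1.41,6.46,0,0,0,-0.43,2.1],[2.02,7.65,0,0,0,-0.516,2.1],[2.72,8.78,0,0,0,-0.602,2.1],[3.53,9.84,0,0,0,-0.688,2.1],[4.42,10.83,0,0,0,-0.774,2.1],[5.39,11.75,0,0,0,-0.86,2.1]]]'
python3 -m pendant '[[[0,0.4,0,0,0,-0.025,2.1],[0.02,0.8,0,0,0,-0.05,2.1],[0.04,1.1,0,0,0,-0.07,2.1],[0.07,1.5,0,0,0,-0.095,2.1],[0.07,1.5,0,0,0,-0.095,2.1],[0.07,1.5,0,0,0,-0.095,2.1],[0.07,1.5,0,0,0,-0.095,2.1],[0.07,1.5,0,0,0,-0.095,2.1],[0.07,1.5,0,0,0,-0.095,2.1],[0.07,1.5,0,0,0,-0.095,2.1]]]'
```

```text
time: 57.05
tool_pos: [668.9, -142.9, 113.2]
orientation: [-1.571, -2.718, 0.002]
contact_force: [-6.8, 0.5, 0.7]
finger_gap: 21.5
gripper_force: 2.8
time: 57.88
tool_pos: [681.4, -135.0, 113.7]
orientation: [-1.448, -2.788, 0.0]
contact_force: [-5.1, 0.1, -0.2]
finger_gap: 21.0
gripper_force: 2.2
```

```bash
python3 -m pendant '[[[0,-0.1,0,0,0,0,4.5],[0,-0.1,0,0,0,0,4.5],[0,-0.1,0,0,0,0,4.5],[0,-0.1,-3,0,0,0,4.5],[0,-0.1,-7,0,0,0,4.5],[0,-0.1,-11,0,0,0,4.5],[0,-0.1,-15,0,0,0,4.5],[0,-0.1,-19,0,0,0,4.5],[0,-0.1,-23,0,0,0,4.5],[0,-0.1,-25,0,0,0,4.5]]]'
python3 sp.py w8.png
```

```text
time: 58.72
tool_pos: [681.1, -135.4, 369.8]
orientation: [1.444, 2.783, 0.003]
contact_force: [-0.2, -0.0, 1.0]
finger_gap: 45.2
gripper_force: 0.0
[ 681.08  -135.437  369.79 ]
fruit 0.94 [202.  84.  30.  32.] [530.6 -83.1  30. ] [536.4 -81.6  58.9]
fruit 0.93 [195. 110.  28.  26.] [ 543.2 -125.9   30. ] [ 548.9 -125.    57.5]
fruit 0.84 [163. 102.  28.  28.] [ 490.7 -145.1   30. ] [ 496.9 -143.2   56.1]
fruit 0.74 [172.  74.  27.  31.] [480.9 -98.3  30. ] [492.  -95.9  57.1]
bowl_in 0.58 188 101 [ 523.9 -119.8   24. ] None
lid_pivot 0.68 258 54 [590.1  -4.  105. ] [590.2  -4.7 109.9]
lid_knob 0.66 256 171 [ 680.2 -139.   120. ] [ 679.3 -136.2  134.3]
cam_axis 0.82 86 123 [ 438.  -224.8  111. ] [ 442.9 -221.1  120.2]
cam_tab 0.58 45 134 [ 410.2 -262.9  134. ] [ 417.  -256.6  146.9]
crank_axis 0.78 305 135 [708.3 -54.7 125. ] [705.6 -55.4 136.6]
crank_grip 0.78 345 110 [724.4  -1.6 158. ] [719.7  -6.7 181.3]
```

View pics/w8.png

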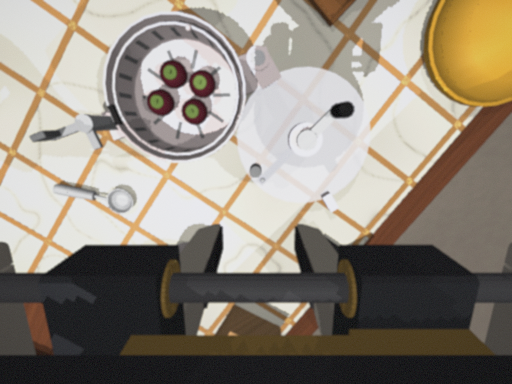

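The lid is swung fully back with its knob at (256,171), and the cam lever points away with its tab near (45,134). All four fruit are in the basket around (185,90). I'm handing the job in.

```bash
python3 -c "
from rig import ticket
print(ticket.sign_off())"
```

```text
the job is handed in; nothing more can be done
None
```

I finished every step and handed the job in at about 59 s of 210 s: four mangosteens are in the basket, the crank was wound six turns clockwise while latched (about 1.7 s a turn), the cam is unlatched and the lid is back open at about 1.8 rad. The sign-off gave no verdict, so whether it passed is unconfirmed.

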